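# Draw the cork caddy out from under the glass shelf and hang it on the hook stand

### The arm

A 6-joint arm with a two-finger parallel gripper is mounted at the origin on the work surface. World frame = base frame: x ahead of the robot, y to its left, z up, the work surface at z = 0. Lengths are in m, angles in rad, forces in N, time in s.
With the tool pointing down it reaches from about 0.3 to 0.875 m from the base axis. Payload 6.4 kg.
Tool frame: the origin (TCP) lies midway between the tips of the shut fingers; the grasp point (between the pads) lies 19 mm behind it; z points along the fingers, y is the line along which they close (so a half turn about z gives the same grasp; the last joint's range is limited). The gripper opens to 85 mm and grips with 20 to 120 N. Pads are 22 mm wide; open, the fingers measure 114 mm over their backs; the gripper's body (76 mm by 85 mm) begins 54 mm behind the grasp point. The pads swing forward as they close: fully open they stand 13 mm farther back than shut.
Start: joints at [0.979, 0.181, 1.607, -0, 1.354, -0.206], TCP at [0.216, 0.533, 0.209] pointing down, gripper open.
Joint ranges: [-2.99, 2.99], [-0.89, 2.07], [0.3, 2.58], [-1.14, 4.28], [0, 2.63], [-3.12, 3.12]. Speed limits (rad/s): [2.57, 2.57, 3.01, 3.14, 3.14, 3.14].

### API

Orientations are given as a unit quaternion [w, x, y, z].
In Python, from bench import * gives the robot as it stands.
- The arm moves only by the tool play_rows, never from a script. Its argument "plan" is a list of rows, each a list of 3 entries, a list of its own where there are three numbers: the finger opening in mm, from 0 to 85.4, then the shift along the tool's x, y, z normalised to -1 to 1, where 1 is 40 cm, then the turn about the tool's z normalised to -1 to 1, where 1 is pi rad. A call has 1 to 10 rows; each row is the pose to reach, as a shift and turn from the pose commanded when the call began, along the tool's axes at that moment, turning the shorter way round; what a row does not reach only later rows make up. A row lasts 1/10 s, in which the tool goes at most 50 mm and 8.59 degrees, less where a joint would pass 70% of its speed; a pose out of reach is approached as far as the arm can. A call with a number of a shift or a turn outside -1 to 1 is refused whole. A call with a gripper value outside its range is refused whole. The fingers move at their own pace and stop on an object; the grip force is fixed at half the most. Time passes only in rows, so rows that repeat a pose let the fingers close. It gives the time, the measured TCP pose, the force, the opening and the grip force at its end, in the units of the state.
- get_obs(): the state, without advancing time (a new reading comes with each control period).
- camera(name): name is "side" or "top"; returns a dict with "image" (400x640x3 uint8, red, green, blue), "range_z" (400x640 float32, m along the optical axis (not along the pixel's ray), 0 where there is no reading), "intrinsics" (3x3 intrinsics, pixels), "rvec" (rotation vector, rad) and "tvec" (3), from world to camera coordinates, as OpenCV has them. Camera axes: x right, y down, z forward; pixel columns grow to the right and rows downward; lengths in m; the calibration is good to about 2 mm. A picture is of the moment at which its call begins.
- hand_in(): hands the job in; it is judged then, once.
Trained networks look in a picture, given as the dict that the camera call returned (one of the last four; its "shot" number tells which), for a name from the list of things; names that differ only in an ending like _2 or _b are one class to them, and where a whole thing is asked for, a point or a joint stands for the part that bears it (a point fixed in the world has none). Each returns a list of dicts, best first, with "conf" (0 to 1); they miss things now and then, are a little off and sometimes report something else, mostly with a low value. They report only what shows in the picture. A call takes as long as a camera call. They do not tell look-alikes from the thing itself.
- search_frame(picture, label): "rect" ([centre column, centre row, width, height] in pixels, round what is visible of it).
- masks_of(picture, label): "mask" (400x640 bool, what is visible of it) and "rect" ([centre column, centre row, width, height] in pixels, round what is visible of it).
The state is a dict: "time_s": time; "q": joint angles; "dq": joint speeds; "joint_efforts": joint torques, N m; "eef_pos": TCP position; "eef_rot": TCP orientation; "wrist_force": force on the tool from outside, world axes, zero at the start; "torque": the same for the moment, N m; "opening": opening from 0.0 (shut) to 1.0 (fully open); "grasp_force": force on a finger pad.
Only numpy, scipy, OpenCV 4.12 (cv2) and the standard library are available. Lean on these libraries where they do the work, as an engineer would, in place of code of your own. Each camera call takes 0.05 s, during which the arm holds its last target. There are 200 camera calls.

### The job

Draw the cork caddy out from under the low glass shelf by its pull handle, until it stands flat on the counter wholly clear of the shelf, and let go of it there. Then take it by its arched handle and hang it by that handle on both prongs of the hook stand, so that it hangs level and still. Do not knock the shelf, and leave the wine glass, the tumbler and the small bottle where they stand.

Things in the scene. Friction and masses are not known exactly. Their poses are not given: they have to be found in the camera images.
- caddy: Loose caddy, 0.2-0.4 kg: open steel tray 130 (x) x 100 (y) x 55 high, corks fixed inside, with a rigid arched handle over its middle and a pull handle at its -x end. Origin: centre of its underside, z up. Starts on the counter under the shelf, tray end flush with the board's front edge or up to 20 mm out, the pull handle in the open, square to the shelf within 0.05 rad.
- caddy_handle (a point): Middle of the arched wooden handle's straight level bar: 12 x 12 mm, 130 long along the caddy's x, centre 130 above the tray's underside (underside 124, top 136). Uprights 12 thick at x = -59 and +59 carry it. The window under the bar, above the tray's rim, is 69 high, 106 long. Axes as the caddy's.
- caddy_pull (a point): Grip point on the wooden pull handle, at x = -138 from the caddy's middle, 40 above its underside. The pull handle is 14 wide (y), 22 high, and runs along x from -65 to -155. Axes as the caddy's: fingers close along y.
- shelf: Fixed low shelf: dark wooden board 180 (x) x 190 (y) x 15 on four steel posts 12 thick at x = -80, +80 and y = -78, +78. Origin on the counter under its middle. Board's underside 155, top 170 above the counter (19 above the caddy's handle). The caddy leaves towards the shelf's -x between the front posts (144 clear); front edge of the board at x = -90.
- hook: Fixed hook stand. Origin: centre under its base plate, 170 (x) x 130 (y) x 12. A post 16 thick at x = +45 carries two parallel round prongs 10 thick, pointing to -x at y = -30 and +30 (50 clear between, for the fingers). Each is level, top 215 above the counter, from x = +45 to -62, then turns up to a tip at x = -79, top 231. Nothing of the stand is higher.
- hook_seat (a point): Point midway between the prongs, level with their tops (215 above the counter), at x = -35 of the stand. The handle bar hangs here along the stand's y axis, either way round, its underside at this height. Axes as the stand's.
- wineglass: Loose stemmed wine glass, 150 high, 68 wide, standing on the shelf's board. Origin: centre of its foot. To be left alone.
- tumbler: Loose green glass tumbler, 90 high, 80 wide, standing on the counter. Origin: centre of its underside. To be left alone.
- bitters: Loose small amber bottle, 150 high, 52 wide, standing on the counter. Origin: centre of its underside. To be left alone.
Things that resemble listed ones, but are neither listed nor needed, are in the scene too. What is shaped like the caddy but blue is not meant. What is shaped like the hook but orange is not meant.

How it is judged:
By the outcome, as a careful person would: the job done as asked, in the order asked, and still so for the second after the job is handed in, with the robot touching nothing.
It also fails if it takes over 58 s, if anything falls off the work surface, if the arm or the gripper's body presses on something with over 40 N, if the wrist force passes 120 N, or if a joint passes its speed limit or range.

## Working session

There is one attempt and no reset: what is moved stays moved. The work goes in short steps, Python scripts to look and compute and a tool call to move; the robot and the scene stay as the last step left them, time stands still between calls to the robot, and variables do not carry over. Pictures are saved under pics/ and viewed, at most 10 in all, crops included, and the job is handed in when it is done.

Besides the shell and the picture viewer there is one more tool, called after ">>>" by a JSON object that holds its "method" and its "body". play_rows: Moves the arm, as the interface text tells. Its arguments: {"type":"object","properties":{"plan":{"type":"array","items":{"type":"array"}}},"required":["plan"]}

```bash
mkdir -p pics
cat > h.py <<'E'
from bench import *
import numpy as np, cv2
def cloud(p):
    K=np.array(p["intrinsics"]);R,_=cv2.Rodrigues(np.array(p["rvec"],float));t=np.array(p["tvec"],float).ravel()
    z=p["range_z"].astype(float);v,u=np.mgrid[0:z.shape[0],0:z.shape[1]]
    c=np.stack([(u-K[0,2])/K[0,0]*z,(v-K[1,2])/K[1,1]*z,z],-1)
    w=(c-t)@R
    w[z<=0]=np.nan
    return w
def save(p,n): cv2.imwrite("pics/"+n+".png",p["image"][:,:,::-1])
E
python3 - <<'E'
from h import *
import pickle
P={n:camera(n) for n in("top","side")}
pickle.dump(P,open("p0.pkl","wb"))
im=np.vstack([P["top"]["image"],P["side"]["image"]])
for n in P: save(P[n],n+"0")
for n in P:
    R,_=cv2.Rodrigues(np.array(P[n]["rvec"],float));print(n,(-R.T@np.array(P[n]["tvec"]).ravel()).round(3),R[2].round(2))
    for l in["caddy","caddy_pull","caddy_handle","shelf","hook","wineglass","tumbler","bitters"]:
        for d in masks_of(P[n],l):
            w=cloud(P[n])[d["mask"]];w=w[~np.isnan(w[:,0])]
            print(n,l,round(d["conf"],2),np.round(d["rect"]).astype(int), np.round(np.percentile(w,[2,50,98],axis=0),3).tolist() if len(w) else None)
print(get_obs())
E
```

```text
top [ 0.098 -0.031  2.047] [ 0.21  0.   -0.98]
top caddy 0.78 [287 197  21  23] [[0.475, 0.07, -0.002], [0.516, 0.152, 0.051], [0.562, 0.17, 0.132]]
top caddy 0.59 [189 224  51  39] [[0.345, 0.43, -0.003], [0.411, 0.53, 0.031], [0.485, 0.603, 0.14]]
top caddy_pull 0.87 [188 223  54  41] [[0.342, 0.43, -0.003], [0.411, 0.532, 0.032], [0.488, 0.606, 0.14]]
top caddy_pull 0.74 [284 204  22  29] [[0.467, 0.07, 0.0], [0.515, 0.152, 0.05], [0.563, 0.169, 0.13]]
top caddy_pull 0.72 [244 269  52  35] [[0.161, 0.202, -0.003], [0.228, 0.298, 0.029], [0.297, 0.371, 0.14]]
top caddy_handle 0.95 [188 222  49  42] [[0.342, 0.429, -0.003], [0.412, 0.533, 0.032], [0.488, 0.608, 0.14]]
top caddy_handle 0.72 [284 202  23  26] [[0.467, 0.07, 0.0], [0.515, 0.152, 0.05], [0.563, 0.169, 0.13]]
top caddy_handle 0.68 [244 269  52  42] [[0.16, 0.202, -0.004], [0.227, 0.3, 0.029], [0.297, 0.372, 0.141]]
top shelf 0.65 [383 172  39  47] [[0.549, -0.381, -0.001], [0.633, -0.305, 0.014], [0.724, -0.231, 0.222]]
top shelf 0.59 [251 197  53  47] [[0.418, 0.158, 0.158], [0.521, 0.229, 0.171], [0.603, 0.331, 0.181]]
[... 2503 characters left out ...]
: 0.9, 'q': array([ 9.78732629e-01,  1.80777494e-01,  1.60699516e+00, -1.66795889e-05,
        1.35380468e+00, -2.06311303e-01]), 'dq': array([-6.41519965e-04,  3.63559573e-04,  2.07525516e-03, -2.72338518e-05,
       -1.58504890e-04, -3.03045354e-04]), 'joint_efforts': array([ 8.45987506e-04, -4.44842720e+01, -3.51682377e+01, -8.40877806e-05,
        4.74775006e-04,  3.72761269e-05]), 'eef_pos': array([0.21635157, 0.53276203, 0.20950347]), 'eef_rot': array([1.04814938e-05, 1.91680785e-01, 9.81457323e-01, 3.89320677e-06]), 'wrist_force': array([-0.16278853,  0.64828513, -0.15742455]), 'torque': array([-0.02583592, -0.04853423,  0.02474137]), 'grasp_force': 0.0, 'opening': 1.0008813744378096}
```

View pics/top0.png

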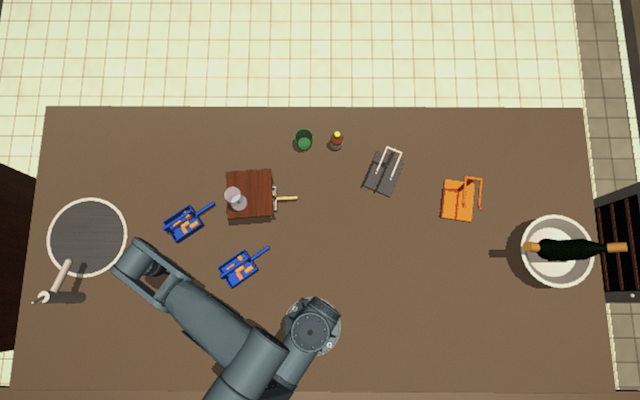

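View pics/side0.png

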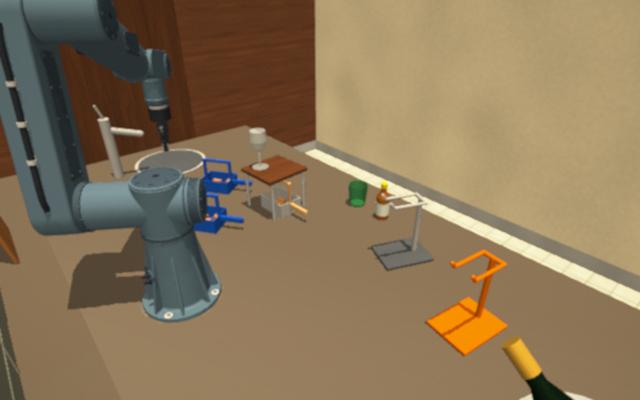

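Candidates for the caddy are top (287,197) under the shelf with a wooden pull, blue (186,222) and blue (242,267). I choose the steel/wood one at (287,197). Candidates for the hook are grey (383,170) and orange (460,199). I choose the grey one.

Run:
```python
from h import *
import pickle
P=pickle.load(open("p0.pkl","rb"))
t,s=P["top"],P["side"]
a=cv2.resize(t["image"][120:230,215:415],(800,440),interpolation=cv2.INTER_CUBIC)
b=cv2.resize(s["image"][140:280,235:455],None,fx=2,fy=2,interpolation=cv2.INTER_CUBIC)
save({"image":a},"crop_top")
W={n:cloud(P[n]).reshape(-1,3) for n in P};C={n:P[n]["image"].reshape(-1,3).astype(int) for n in P}
def sel(n,x,y,z):
    w=W[n];m=(w[:,0]>x[0])&(w[:,0]<x[1])&(w[:,1]>y[0])&(w[:,1]<y[1])&(w[:,2]>z[0])&(w[:,2]<z[1]);return w[m],C[n][m]
def rect(p): 
    r=cv2.minAreaRect((p[:,:2]*1000).astype(np.float32));return np.round(r[0],1),np.round(r[1],1),round(r[2],2)
for n in W:
    p,_=sel(n,(.38,.65),(.1,.38),(.160,.180));print(n,"board",len(p),rect(p),p[:,2].mean().round(4))
    p,c=sel(n,(.45,.58),(.03,.14),(.015,.07));l=cv2.fitLine((p[:,:2]*1000).astype(np.float32),cv2.DIST_HUBER,0,.01,.01).ravel()
    print(n,"pull",len(p),rect(p),l.round(3),np.percentile(p,[2,50,98],axis=0).round(4).tolist(), c.mean(0))
    p,c=sel(n,(.45,.58),(.1,.17),(.07,.145));print(n,"arch",len(p),np.percentile(p,[2,50,98],axis=0).round(4).tolist() if len(p) else 0)
    p,c=sel(n,(.5,.8),(-.45,-.18),(.008,.018));print(n,"base",len(p),rect(p),p[:,2].mean())
    p,c=sel(n,(.5,.8),(-.45,-.18),(.195,.24));print(n,"prong",len(p),rect(p),p[:,2].mean())
    print((p[np.argsort(p[:,0])][::max(1,len(p)//40)]*1000).round().astype(int).tolist())
    for l,x,y,z in[("tumb",(.7,.87),(-.02,.1),(.02,.1)),("bit",(.7,.8),(-.14,-.05),(.02,.17)),("glass",(.42,.55),(.22,.35),(.19,.34))]:
        p,c=sel(n,x,y,z);print(n,l,rect(p),p[:,2].max().round(3))
```

```text
top board 1787 (array([511.6, 246.5]), array([193.2, 179.5]), 4.08) 0.1709
top pull 79 (array([531.2,  97.2]), array([82.9, 95.2]), 8.11) [ 4.00000e-02 -9.99000e-01  5.17624e+02  9.93270e+01] [[0.5021, 0.0594, 0.0159], [0.5179, 0.0999, 0.0497], [0.5497, 0.1379, 0.0604]] [176.17721519 149.94936709  99.44303797]
top arch 17 [[0.5097, 0.1518, 0.0724], [0.5136, 0.1557, 0.1226], [0.5232, 0.1611, 0.1374]]
top base 960 (array([ 649.9, -314.1]), array([296.6, 267.7]), 0.17) 0.012206316331819778
top prong 202 (array([ 624.8, -297.4]), array([ 69.5, 128.4]), 66.54) 0.21589717215264295
[[553, -302, 231], [562, -303, 226], [569, -305, 213], [578, -245, 226], [580, -249, 231], [583, -311, 222], [588, -254, 218], [592, -320, 220], [595, -250, 222], [600, -250, 218], [603, -326, 209], [605, -317, 215], [611, -324, 221], [614, -259, 213], [618, -325, 213], [621, -263, 213], [625, -329, 215], [630, -267, 213], [632, -336, 220], [637, -337, 218], [640, -267, 220], [644, -343, 207], [647, -270, 223], [650, -280, 212], [654, -276, 212], [659, -276, 209], [662, -276, 214], [666, -342, 214], [667, -345, 2
[... 1286 characters left out ...]
5, 212], [611, -326, 215], [617, -263, 217], [620, -331, 213], [622, -267, 214], [626, -268, 209], [629, -264, 217], [633, -336, 214], [635, -330, 214], [639, -273, 214], [643, -274, 216], [647, -341, 211], [649, -272, 217], [653, -347, 214], [656, -279, 214], [659, -342, 217], [662, -345, 207], [666, -340, 217], [669, -288, 216], [670, -334, 213], [672, -315, 205], [674, -285, 217], [675, -334, 215], [676, -324, 203], [678, -290, 210], [682, -310, 217], [683, -305, 214], [687, -295, 216]]
side tumb (array([773.4,  39. ]), array([85.4, 76.1]), 47.24) 0.096
side bit (array([ 756.3, -104.8]), array([40.3, 51.5]), 25.98) 0.155
side glass (array([471.6, 282.3]), array([66.1, 64.7]), 62.51) 0.326
```

View pics/crop_top.png

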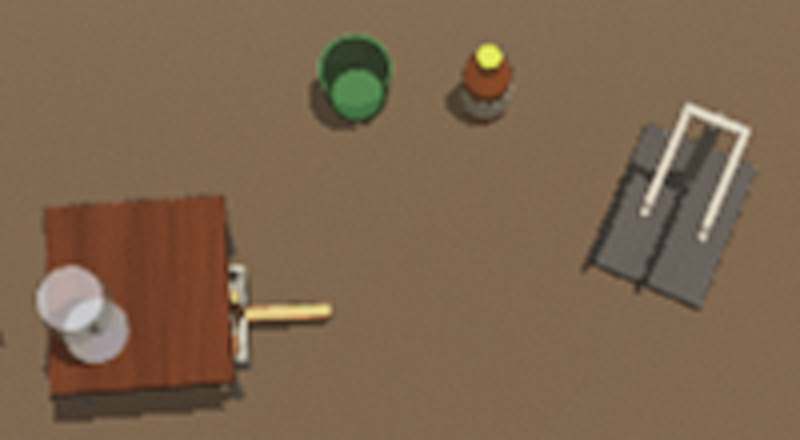

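The crop confirms it. The steel tray's end and wooden pull show at (245–330, 312), pointing to world -y, and the grey stand has light prongs at top right. Measured heights agree with the text: board 0.171, pull top 0.05, prongs 0.215. I'm moving now: up, then across.

>>> {"method": "play_rows", "body": {"plan": [[85, [0, 0, -0.5], 0], [85, [0, 0, -0.5], 0], [85, [0, 0, -0.5], 0], [85, [0, 0, -0.5], 0], [85, [-0.56, -0.39, -0.5], 0.18], [85, [-0.56, -0.39, -0.5], 0.18], [85, [-0.56, -0.39, -0.5], 0.18], [85, [-0.56, -0.39, -0.5], 0.18], [85, [-0.56, -0.39, -0.5], 0.18], [85, [-0.56, -0.39, -0.5], 0.18]]}}

```text
time_s: 1.9
eef_pos: [0.3668, 0.3009, 0.4096]
eef_rot: [0.001, 0.459, 0.888, -0.0]
wrist_force: [-0.5, 1.1, -0.3]
opening: 0.996
grasp_force: 0.0
```

```bash
cat >> h.py <<'E'
from scipy.spatial.transform import Rotation as Ro
def go(x,y,z,yawx):
    "shift/turn (normalised) to bring TCP to x,y,z with tool x at yawx deg (tool down)"
    o=get_obs();q=o["eef_rot"];R=Ro.from_quat([q[1],q[2],q[3],q[0]]).as_matrix()
    d=R.T@(np.array([x,y,z])-o["eef_pos"])/0.4
    a=np.degrees(np.arctan2(R[1,0],R[0,0]));t=-(yawx-a+180)%360-0
    t=((-(yawx-a))+180)%360-180
    print("pos",o["eef_pos"].round(4),"yaw",a.round(2),"tilt",R[2].round(3),"shift",d.round(4),"turn",round(t/180,4),"F",o["wrist_force"].round(1),"t",o["time_s"],"open",round(o["opening"],3),"q6",o["q"][5].round(2))
E
python3 -c "
from h import *
go(.5185,.076,.15,94.1)"
```

```text
pos [0.3668 0.3009 0.4096] yaw 125.31 tilt [-0.001  0.    -1.   ] shift [-0.6774 -0.0157  0.6498] turn 0.1734 F [-0.5  1.1 -0.3] t 1.9 open 0.996 q6 -0.18
```

>>> {"method": "play_rows", "body": {"plan": [[85, [-0.677, -0.016, 0], 0.1734], [85, [-0.677, -0.016, 0], 0.1734], [85, [-0.677, -0.016, 0], 0.1734], [85, [-0.677, -0.016, 0], 0.1734], [85, [-0.677, -0.016, 0], 0.1734], [85, [-0.677, -0.016, 0], 0.1734], [85, [-0.677, -0.016, 0.65], 0.1734], [85, [-0.677, -0.016, 0.65], 0.1734], [85, [-0.677, -0.016, 0.65], 0.1734], [85, [-0.677, -0.016, 0.65], 0.1734]]}}

```text
time_s: 2.9
eef_pos: [0.5171, 0.0796, 0.2079]
eef_rot: [0.0, 0.68, 0.733, 0.0]
wrist_force: [0.3, 0.1, -0.3]
opening: 0.993
grasp_force: 0.0
```

```bash
python3 -c "
from h import *
go(.5185,.076,.021,94.1)
p=camera('top');q=camera('side')
a=np.vstack([cv2.resize(x['image'][110:260,200:400],(600,300) if 0 else (400,300)) for x in (p,q)])
save({'image':a},'pre')"
```

```text
pos [0.5171 0.0796 0.2079] yaw 94.27 tilt [-0.     0.001 -1.   ] shift [-0.0092  0.0025  0.4672] turn 0.0009 F [ 0.3  0.1 -0.3] t 2.9 open 0.993 q6 -0.15
```

View pics/pre.png

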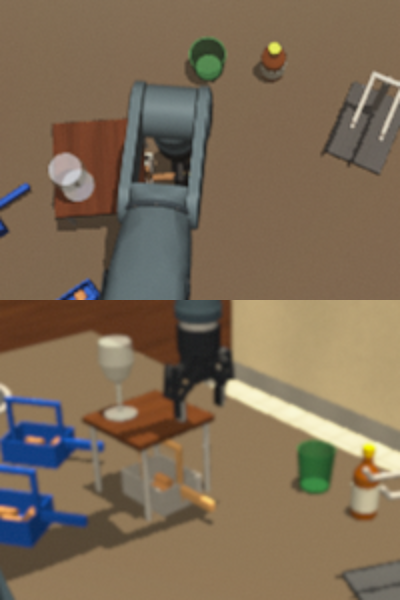

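The hand is above the pull handle tip, with the shelf clear of the fingers. I'll descend most of the way and re-read.

>>> {"method": "play_rows", "body": {"plan": [[85, [0, 0, 0.1], 0], [85, [0, 0, 0.2], 0], [85, [0, 0, 0.28], 0], [85, [0, 0, 0.28], 0], [85, [0, 0, 0.28], 0]]}}

```text
time_s: 3.5
eef_pos: [0.5188, 0.0797, 0.0999]
eef_rot: [0.001, 0.68, 0.733, 0.001]
wrist_force: [-0.2, 0.0, 2.1]
opening: 0.997
grasp_force: 0.0
```

```bash
python3 -c "
from h import *
go(.5185,.076,.021,94.1)"
```

```text
pos [0.5188 0.0797 0.0999] yaw 94.29 tilt [-0.     0.002 -1.   ] shift [-0.0091 -0.002   0.1973] turn 0.0011 F [-0.2  0.   2.1] t 3.5 open 0.997 q6 -0.15
```

>>> {"method": "play_rows", "body": {"plan": [[85, [-0.009, 0, 0.07], 0], [85, [-0.009, 0, 0.14], 0], [85, [-0.009, 0, 0.197], 0], [85, [-0.009, 0, 0.197], 0], [0, [-0.009, 0, 0.197], 0], [0, [-0.009, 0, 0.197], 0], [0, [-0.009, 0, 0.197], 0], [0, [-0.009, 0, 0.197], 0], [0, [-0.009, 0, 0.197], 0], [0, [-0.009, 0, 0.197], 0]]}}

```text
time_s: 4.5
eef_pos: [0.5184, 0.0761, 0.0195]
eef_rot: [0.001, 0.68, 0.733, 0.001]
wrist_force: [1.6, -1.2, 2.9]
opening: 0.141
grasp_force: 59.2
```

>>> {"method": "play_rows", "body": {"plan": [[0, [-0.02, 0, 0], 0], [0, [-0.05, 0, 0], 0], [0, [-0.09, 0, 0], 0], [0, [-0.13, 0, 0], 0], [0, [-0.17, 0, 0], 0], [0, [-0.21, 0, 0], 0], [0, [-0.25, 0, 0], 0], [0, [-0.28, 0, 0], 0], [0, [-0.3, 0, 0], 0], [0, [-0.3, 0, 0], 0]]}}

```text
time_s: 5.5
eef_pos: [0.5267, -0.0456, 0.019]
eef_rot: [0.001, 0.68, 0.733, -0.001]
wrist_force: [-2.8, -4.2, 7.1]
opening: 0.139
grasp_force: 59.5
```

>>> {"method": "play_rows", "body": {"plan": [[0, [-0.02, 0, 0], 0], [0, [-0.05, 0, 0], 0], [0, [-0.09, 0, 0], 0], [0, [-0.13, 0, 0], 0], [0, [-0.17, 0, 0], 0], [0, [-0.21, 0, 0], 0], [0, [-0.24, 0, 0], 0], [0, [-0.25, 0, 0], 0], [0, [-0.25, 0, 0], 0], [0, [-0.25, 0, 0], 0]]}}

```text
time_s: 6.5
eef_pos: [0.5343, -0.1449, 0.0193]
eef_rot: [0.001, 0.68, 0.733, -0.001]
wrist_force: [-1.6, -3.7, 5.5]
opening: 0.137
grasp_force: 59.4
```

>>> {"method": "play_rows", "body": {"plan": [[60, [0, 0, 0], 0], [85, [0, 0, 0], 0], [85, [0, 0, 0], 0], [85, [0, 0, 0], 0], [85, [0, 0, 0], 0], [85, [0, 0, -0.1], 0], [85, [0, 0, -0.2], 0], [85, [0, 0, -0.32], 0], [85, [0, 0, -0.44], 0], [85, [0, 0, -0.5], 0]]}}

```text
time_s: 7.5
eef_pos: [0.5357, -0.144, 0.2238]
eef_rot: [0.003, 0.68, 0.733, 0.001]
wrist_force: [-0.1, -0.8, 0.4]
opening: 0.993
grasp_force: 0.0
```

```bash
cat > m.py <<'E'
from h import *
P={n:camera(n) for n in("top","side")}
def sel(n,x,y,z):
    w=cloud(P[n]).reshape(-1,3);c=P[n]["image"].reshape(-1,3).astype(int)
    m=(w[:,0]>x[0])&(w[:,0]<x[1])&(w[:,1]>y[0])&(w[:,1]<y[1])&(w[:,2]>z[0])&(w[:,2]<z[1]);return w[m],c[m]
E
python3 - <<'E'
from m import *
go(.528,0,.111,94.1)
a=np.vstack([cv2.resize(P[n]['image'][110:260,200:400],(400,300)) for n in P]);save({'image':a},'out')
for n in P:
    for nm,z in(("bar",(.12,.145)),("pull",(.035,.06)),("tray",(.045,.06))):
        p,c=sel(n,(.44,.62),(-.2,.12),z)
        if nm=="bar" : m=c[:,0]-c[:,2]>40
        elif nm=="pull": m=(c[:,0]-c[:,2]>40)&(p[:,1]<-.075)
        else: m=c[:,0]-c[:,2]<30
        p=p[m]
        if len(p)<5: print(n,nm,len(p));continue
        print(n,nm,len(p),cv2.fitLine((p[:,:2]*1000).astype(np.float32),cv2.DIST_HUBER,0,.01,.01).ravel().round(3),np.percentile(p,[2,50,98],axis=0).round(4).tolist())
E
```

```text
pos [ 0.5365 -0.1444  0.2239] yaw 94.3 tilt [-0.005  0.008 -1.   ] shift [0.363  0.0037 0.2805] turn 0.0011 F [ 0.3 -0.3  0.8] t 7.6 open 0.995 q6 -0.55
top bar 50 [ 3.70000e-02 -9.99000e-01  5.22602e+02  2.39440e+01] [[0.5168, -0.0058, 0.1276], [0.5222, 0.0263, 0.1352], [0.5268, 0.0584, 0.1441]]
top pull 12 [ 4.73000e-01  8.81000e-01  5.33381e+02 -1.41442e+02] [[0.5276, -0.1501, 0.0453], [0.5333, -0.1426, 0.0501], [0.5382, -0.1312, 0.0574]]
top tray 49 [  0.751  -0.66  539.102  21.208] [[0.4716, -0.1386, 0.0452], [0.5649, 0.0327, 0.0543], [0.5731, 0.0585, 0.0598]]
side bar 130 [ 5.90000e-02 -9.98000e-01  5.22124e+02 -8.10800e+00] [[0.514, -0.0676, 0.1215], [0.5228, -0.0106, 0.1355], [0.5336, 0.0568, 0.14]]
side pull 124 [ 6.00000e-02 -9.98000e-01  5.27863e+02 -1.18520e+02] [[0.5219, -0.1563, 0.0355], [0.5279, -0.1218, 0.048], [0.5382, -0.0788, 0.055]]
side tray 125 [  0.565  -0.825 509.083  -4.983] [[0.4719, -0.0712, 0.0452], [0.5071, -0.0276, 0.0491], [0.5747, 0.0609, 0.0582]]
```

View pics/out.png

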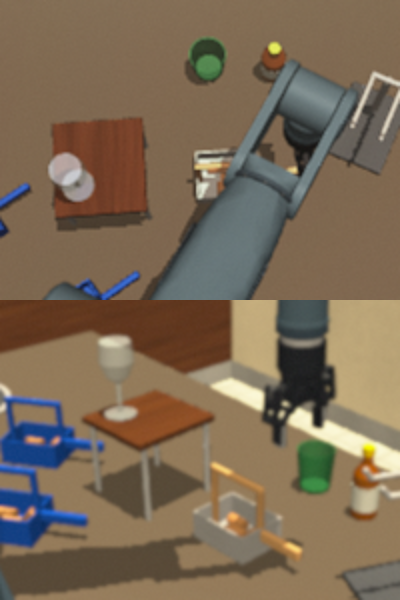

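The picture shows the caddy standing flat, clear of the shelf (side view at about (245,520)), with glass, tumbler and bottle unmoved. Next I'll go over its bar.

>>> {"method": "play_rows", "body": {"plan": [[85, [0.1, -0.006, 0], 0.002], [85, [0.2, -0.006, 0], 0.002], [85, [0.3, -0.006, 0], 0.002], [85, [0.347, -0.006, 0], 0.002], [85, [0.347, -0.006, 0], 0.002], [85, [0.347, -0.006, 0.05], 0.002], [85, [0.347, -0.006, 0.12], 0.002], [85, [0.347, -0.006, 0.18], 0.002], [85, [0.347, -0.006, 0.18], 0.002], [85, [0.347, -0.006, 0.18], 0.002]]}}

```text
time_s: 8.6
eef_pos: [0.5208, -0.0057, 0.1463]
eef_rot: [-0.001, 0.683, 0.731, -0.001]
wrist_force: [0.0, -0.2, 0.9]
opening: 0.996
grasp_force: 0.0
```

Run:
```python
from m import *
go(.5235,-.006,.111,93.9)
n="side"
for nm,y in(("bar",(-.1,.09)),):
    p,c=sel(n,(.48,.56),y,(.125,.136));m=c[:,0]-c[:,2]>40;p=p[m]
    print(len(p),np.percentile(p,[1,50,99],axis=0).round(4).tolist())
p=P[n];K=np.array(p["intrinsics"])
X=np.array([[.5235,-.006,.136],[.5235+.0045,-.071,.136],[.5235-.0045,.059,.136]])
u=cv2.projectPoints(X,np.array(p["rvec"],float),np.array(p["tvec"],float),K,None)[0].reshape(-1,2)
print(u)
x0,y0=int(u[0,0])-50,int(u[0,1])-50
a=cv2.resize(p["image"][y0:y0+100,x0:x0+100],(600,600),interpolation=cv2.INTER_CUBIC)
for q in u: cv2.circle(a,tuple(int(v) for v in ((q-[x0,y0]+.5)*6)),4,(0,255,0),1)
save({"image":a},"bar")
```

```text
pos [ 0.5221 -0.0057  0.148 ] yaw 93.89 tilt [-0.001  0.002 -1.   ] shift [-0.0009  0.0032  0.0924] turn -0.0 F [ 0.4 -0.  -0. ] t 8.7 open 0.997 q6 -0.31
66 [[0.5168, -0.07, 0.1257], [0.5217, -0.0142, 0.1321], [0.5355, 0.0596, 0.1359]]
[[318.56095126 197.98643143]
 [331.85314451 204.52958778]
 [306.01164833 191.80896699]]
```

View pics/bar.png

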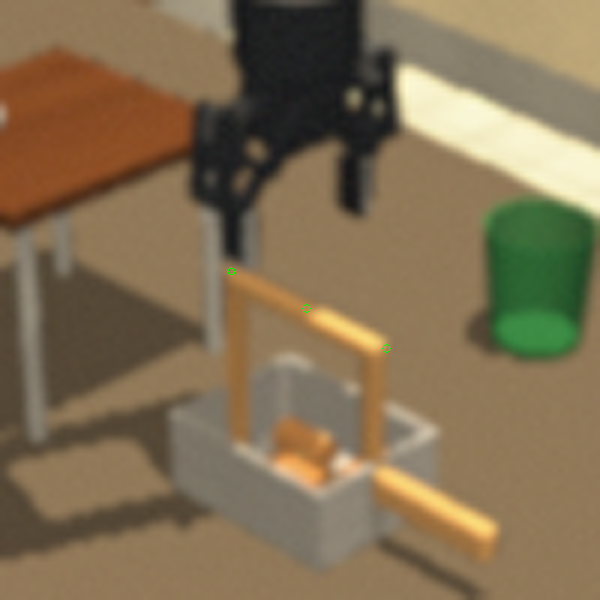

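The projected bar points sit on the bar's top face (ends at (231,271) and (386,348), middle at (306,308)), and the open fingers straddle it. Descend and close.

>>> {"method": "play_rows", "body": {"plan": [[85, [0, 0.002, 0.04], 0], [85, [0, 0.002, 0.08], 0], [85, [0, 0.002, 0.0924], 0], [85, [0, 0.002, 0.0924], 0], [0, [0, 0.002, 0.0924], 0], [0, [0, 0.002, 0.0924], 0], [0, [0, 0.002, 0.0924], 0], [0, [0, 0.002, 0.0924], 0], [0, [0, 0.002, 0.0924], 0], [0, [0, 0.002, 0.0924], 0]]}}

```text
time_s: 9.7
eef_pos: [0.5226, -0.0049, 0.1102]
eef_rot: [0.0, 0.682, 0.731, 0.001]
wrist_force: [2.0, 1.1, 2.7]
opening: 0.113
grasp_force: 59.0
```

```bash
python3 -c "
from h import *
go(.5235,-.006,.235,93.9)"
```

```text
pos [ 0.5226 -0.0049  0.1102] yaw 93.92 tilt [ 0.     0.001 -1.   ] shift [-0.003   0.0025 -0.312 ] turn 0.0001 F [2.  1.1 2.7] t 9.7 open 0.113 q6 -0.31
```

>>> {"method": "play_rows", "body": {"plan": [[0, [0, 0, -0.02], 0], [0, [0, 0, -0.06], 0], [0, [0, 0, -0.12], 0], [0, [0, 0, -0.18], 0], [0, [0, 0, -0.24], 0], [0, [0, 0, -0.29], 0], [0, [0, 0, -0.317], 0], [0, [0, 0, -0.317], 0], [0, [0, 0, -0.317], 0], [0, [0, 0, -0.317], 0]]}}

```text
time_s: 10.7
eef_pos: [0.5209, -0.0047, 0.2349]
eef_rot: [-0.001, 0.683, 0.731, -0.001]
wrist_force: [-0.9, -0.1, -3.3]
opening: 0.106
grasp_force: 58.7
```

```bash
python3 -c "
from h import *
go(.4690,-.2285,.237,66.2)"
```

```text
pos [ 0.5209 -0.0047  0.2349] yaw 93.92 tilt [ 0.001 -0.003 -1.   ] shift [-0.5492 -0.1678 -0.0053] turn 0.154 F [-0.9 -0.1 -3.3] t 10.7 open 0.106 q6 -0.31
```

>>> {"method": "play_rows", "body": {"plan": [[0, [-0.03, -0.01, 0], 0.01], [0, [-0.09, -0.028, 0], 0.026], [0, [-0.16, -0.049, 0], 0.046], [0, [-0.23, -0.07, -0.005], 0.066], [0, [-0.3, -0.092, -0.005], 0.086], [0, [-0.37, -0.113, -0.005], 0.105], [0, [-0.44, -0.134, -0.005], 0.125], [0, [-0.5, -0.153, -0.005], 0.142], [0, [-0.535, -0.163, -0.005], 0.151], [0, [-0.549, -0.168, -0.005], 0.154]]}}

```text
time_s: 11.7
eef_pos: [0.4692, -0.2301, 0.238]
eef_rot: [-0.0, 0.839, 0.545, -0.0]
wrist_force: [0.7, -0.2, -3.1]
opening: 0.111
grasp_force: 58.7
```

>>> {"method": "play_rows", "body": {"plan": [[0, [0, 0, 0], 0], [0, [0, 0, 0], 0], [0, [0, 0, 0], 0]]}}

```text
time_s: 12.0
eef_pos: [0.4702, -0.2276, 0.2385]
eef_rot: [-0.0, 0.837, 0.547, 0.0]
wrist_force: [0.1, 0.7, -2.9]
opening: 0.112
grasp_force: 58.7
```

Run:
```python
from m import *
go(.6064,-.2889,.237,66.2)
p,c=sel("side",(.36,.56),(-.4,-.1),(.225,.28));m=c[:,0]-c[:,2]>40;q=p[m]
print(len(q),np.percentile(q,[2,50,98],axis=0).round(4).tolist(),cv2.fitLine((q*1000).astype(np.float32),cv2.DIST_HUBER,0,.01,.01).ravel().round(3))
for n in P:
    p,c=sel(n,(.53,.72),(-.36,-.22),(.2,.24));m=c.min(1)>150;q=p[m] if m.sum()>20 else p
    r=cv2.minAreaRect((q[:,:2]*1000).astype(np.float32));print(n,len(q),r,np.percentile(q[:,2],90))
a=P["side"]["image"][150:300,300:500];save({"image":cv2.resize(a,(800,600),interpolation=cv2.INTER_CUBIC)},"pre_hang")
```

```text
pos [ 0.4702 -0.2278  0.2386] yaw 66.29 tilt [ 0.  0. -1.] shift [-0.003   0.3732  0.004 ] turn 0.0005 F [-0.3  0.1 -3.2] t 12.1 open 0.108 q6 -0.26
155 [[0.4389, -0.3001, 0.2267], [0.4512, -0.2652, 0.2584], [0.5566, -0.1714, 0.2692]] [ 3.83000e-01  9.23000e-01 -3.40000e-02  4.58383e+02 -2.46267e+02
  2.57843e+02]
top 83 ((646.7703247070312, -308.4999694824219), (66.55825805664062, 80.91422271728516), 67.83460998535156) 0.22222405082912777
side 233 ((625.435302734375, -295.9017639160156), (73.26821899414062, 128.38821411132812), 66.05757141113281) 0.21816953669221875
```

View pics/pre_hang.png

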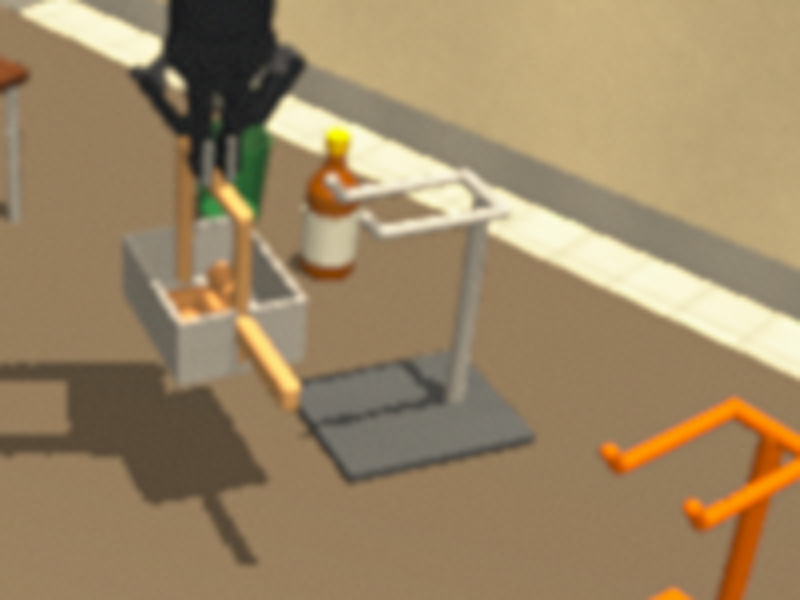

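The caddy hangs level in the fingers at crop (210,290), with its bar above the prong tips at (335,185) and (370,220). I'll advance along the prongs.

>>> {"method": "play_rows", "body": {"plan": [[0, [0, 0.02, 0], 0], [0, [0, 0.05, 0], 0], [0, [0, 0.1, 0], 0], [0, [-0.002, 0.15, 0], 0], [0, [-0.003, 0.2, 0], 0], [0, [-0.003, 0.25, 0], 0], [0, [-0.003, 0.3, 0], 0], [0, [-0.003, 0.34, 0], 0], [0, [-0.003, 0.365, 0], 0], [0, [-0.003, 0.373, 0], 0]]}}

```text
time_s: 13.1
eef_pos: [0.607, -0.2903, 0.2378]
eef_rot: [-0.0, 0.838, 0.546, -0.0]
wrist_force: [-1.1, 0.3, -4.0]
opening: 0.11
grasp_force: 58.7
```

>>> {"method": "play_rows", "body": {"plan": [[0, [0, 0, 0], 0], [0, [0, 0, 0], 0], [0, [0, 0, 0], 0]]}}

```text
time_s: 13.4
eef_pos: [0.6056, -0.2897, 0.2387]
eef_rot: [-0.0, 0.838, 0.546, -0.0]
wrist_force: [0.5, -0.9, -3.1]
opening: 0.113
grasp_force: 58.7
```

Run:
```python
from m import *
go(.6064,-.2889,.2015,66.2)
a=P["side"]["image"][170:280,340:460];save({"image":cv2.resize(a,(640,587),interpolation=cv2.INTER_CUBIC)},"over")
```

```text
pos [ 0.6057 -0.2898  0.2389] yaw 66.2 tilt [-0.  0. -1.] shift [0.0027 0.0007 0.0934] turn 0.0 F [ 0.2 -0.6 -2.5] t 13.5 open 0.113 q6 -0.21
```

View pics/over.png

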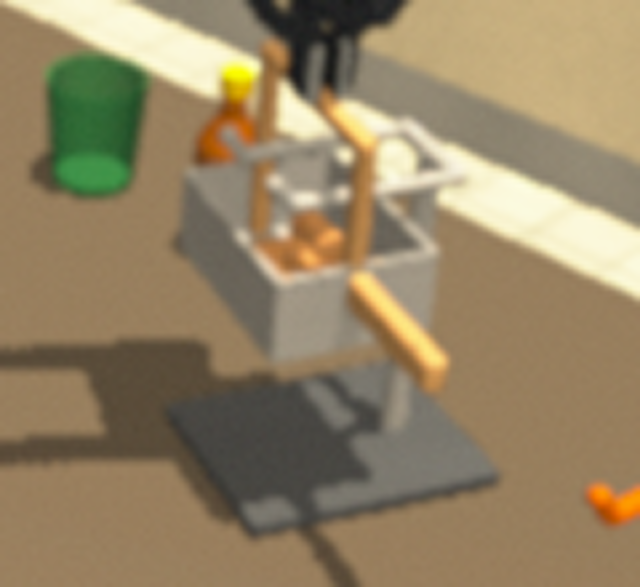

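Both prongs pass through the window between the uprights. I'll lower gently.

>>> {"method": "play_rows", "body": {"plan": [[0, [0.002, 0, 0.02], 0], [0, [0.002, 0, 0.04], 0], [0, [0.002, 0, 0.06], 0], [0, [0.002, 0, 0.075], 0], [0, [0.002, 0, 0.085], 0], [0, [0.002, 0, 0.09], 0], [0, [0.002, 0, 0.092], 0], [0, [0.002, 0, 0.092], 0], [0, [0.002, 0, 0.092], 0]]}}

```text
time_s: 14.4
eef_pos: [0.6065, -0.2893, 0.2022]
eef_rot: [0.0, 0.838, 0.546, 0.0]
wrist_force: [0.1, -0.1, -3.1]
opening: 0.109
grasp_force: 58.7
```

Still carrying the weight, so I'll lower a bit more.

>>> {"method": "play_rows", "body": {"plan": [[0, [0, 0, 0.003], 0], [0, [0, 0, 0.006], 0], [0, [0, 0, 0.006], 0], [0, [0, 0, 0.006], 0]]}}

```text
time_s: 14.8
eef_pos: [0.6066, -0.2893, 0.2001]
eef_rot: [0.0, 0.838, 0.546, 0.0]
wrist_force: [-0.1, 1.3, 1.4]
opening: 0.11
grasp_force: 59.2
```

>>> {"method": "play_rows", "body": {"plan": [[0, [0, 0, 0.002], 0], [0, [0, 0, 0.002], 0], [0, [0, 0, 0.002], 0]]}}

```text
time_s: 15.1
eef_pos: [0.6066, -0.2894, 0.1999]
eef_rot: [0.001, 0.838, 0.546, 0.0]
wrist_force: [-1.4, 1.7, 5.2]
opening: 0.11
grasp_force: 59.8
```

>>> {"method": "play_rows", "body": {"plan": [[20, [0, 0, 0], 0], [30, [0, 0, 0], 0], [45, [0, 0, 0], 0], [60, [0, 0, 0], 0], [60, [0, 0, 0], 0], [60, [0, 0, 0], 0], [60, [0, 0, 0], 0], [60, [0, 0, 0], 0]]}}

```text
time_s: 15.9
eef_pos: [0.6063, -0.2892, 0.1985]
eef_rot: [0.0, 0.838, 0.546, 0.0]
wrist_force: [-0.1, 0.6, -0.4]
opening: 0.702
grasp_force: 0.0
```

>>> {"method": "play_rows", "body": {"plan": [[60, [0, 0, -0.03], 0], [60, [0, 0, -0.08], 0], [60, [0, 0, -0.15], 0], [60, [0, 0, -0.25], 0], [60, [0, 0, -0.35], 0], [60, [0, 0, -0.4], 0], [60, [0, 0, -0.4], 0], [60, [0, 0, -0.4], 0], [60, [0, 0, -0.4], 0], [60, [0, 0, -0.4], 0]]}}

```text
time_s: 16.9
eef_pos: [0.6057, -0.2888, 0.3564]
eef_rot: [-0.002, 0.838, 0.546, -0.001]
wrist_force: [-0.4, 1.1, -0.8]
opening: 0.702
grasp_force: 0.0
```

Run:
```python
from m import *
import pickle
for k in range(2):
    import m
    p=camera("side");w=cloud(p).reshape(-1,3);c=p["image"].reshape(-1,3).astype(int)
    q=w[(w[:,0]>.53)&(w[:,0]<.68)&(w[:,1]>-.4)&(w[:,1]<-.2)&(w[:,2]>.205)&(w[:,2]<.25)&(c[:,0]-c[:,2]>40)]
    print(len(q),cv2.fitLine((q*1000).astype(np.float32),cv2.DIST_HUBER,0,.01,.01).ravel().round(3),np.percentile(q,[2,98],axis=0).round(3).tolist())
go(.6,-.29,.36,66)
A=pickle.load(open("p0.pkl","rb"))
for l in["wineglass","tumbler","bitters"]:
    print(l,[np.round(search_frame(x,l)[0]["rect"]).tolist() for x in(P["side"],)])
a=P["side"]["image"][120:300,240:480];save({"image":cv2.resize(a,(800,600),interpolation=cv2.INTER_CUBIC)},"hung")
```

```text
247 [ 3.99000e-01  9.17000e-01  8.00000e-03  6.00383e+02 -2.94385e+02
  2.23736e+02] [[0.562, -0.348, 0.207], [0.673, -0.23, 0.231]]
245 [ 3.99000e-01  9.17000e-01  8.00000e-03  6.01417e+02 -2.91774e+02
  2.23668e+02] [[0.561, -0.348, 0.207], [0.67, -0.23, 0.231]]
pos [ 0.6061 -0.2891  0.3577] yaw 66.2 tilt [ 0.    -0.001 -1.   ] shift [-0.0083 -0.0131 -0.0057] turn 0.0011 F [0.8 0.2 0.3] t 17.1 open 0.704 q6 -0.21
wineglass [[261.0, 149.0, 16.0, 43.0]]
tumbler [[358.0, 192.0, 20.0, 30.0]]
bitters [[383.0, 197.0, 11.0, 30.0]]
```

View pics/hung.png

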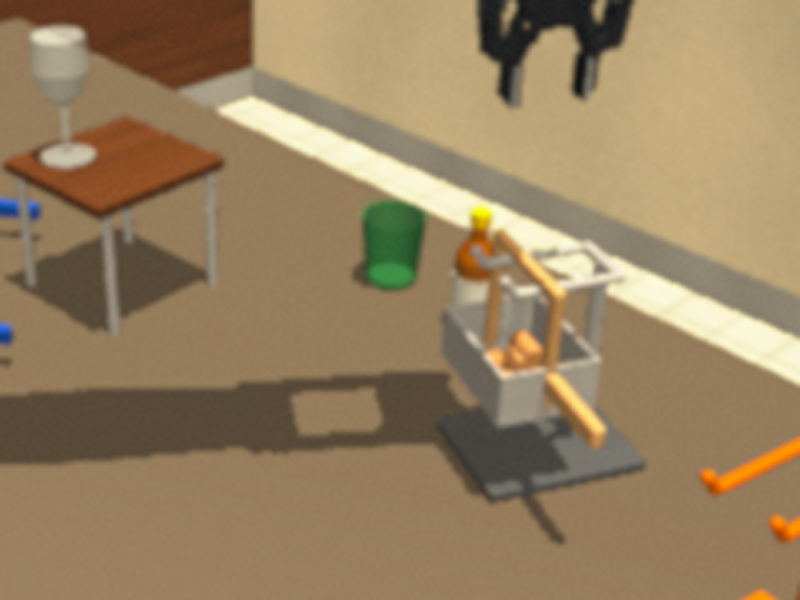

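The caddy hangs on both prongs (crop (530,340)), bar level, hand clear above; glass, tumbler and bottle are in place. I'll let it settle, then hand in.

>>> {"method": "play_rows", "body": {"plan": [[60, [0, 0, 0], 0], [60, [0, 0, 0], 0], [60, [0, 0, 0], 0], [60, [0, 0, 0], 0], [60, [0, 0, 0], 0], [60, [0, 0, 0], 0], [60, [0, 0, 0], 0], [60, [0, 0, 0], 0], [60, [0, 0, 0], 0], [60, [0, 0, 0], 0]]}}

```text
time_s: 18.25
eef_pos: [0.6063, -0.2892, 0.3585]
eef_rot: [0.0, 0.838, 0.546, -0.0]
wrist_force: [-0.3, 0.1, 0.1]
opening: 0.704
grasp_force: 0.0
```

>>> {"method": "play_rows", "body": {"plan": [[60, [0, 0, 0], 0], [60, [0, 0, 0], 0], [60, [0, 0, 0], 0], [60, [0, 0, 0], 0], [60, [0, 0, 0], 0], [60, [0, 0, 0], 0], [60, [0, 0, 0], 0], [60, [0, 0, 0], 0], [60, [0, 0, 0], 0], [60, [0, 0, 0], 0]]}}

```text
time_s: 19.25
eef_pos: [0.6063, -0.2892, 0.3585]
eef_rot: [0.0, 0.838, 0.546, -0.0]
wrist_force: [-1.1, 0.9, 0.3]
opening: 0.701
grasp_force: 0.0
```

Run:
```python
from h import *
a=[]
for k in range(6):
    p=camera("side");a.append(p["image"][170:280,360:440].astype(int))
print([np.abs(x-a[0]).mean().round(2) for x in a], [np.percentile(np.abs(x-a[0]),99.5) for x in a])
print(hand_in())
```

```text
[np.float64(0.0), np.float64(0.95), np.float64(0.95), np.float64(0.95), np.float64(0.95), np.float64(0.96)] [np.float64(0.0), np.float64(4.0), np.float64(4.0), np.float64(4.0), np.float64(4.0), np.float64(4.0)]
the job is handed in; nothing more can be done
None
```

I handed the job in at about 20 s: the caddy was drawn out clear of the shelf and let go, then hung level and still on both prongs of the grey stand; the last pictures show the shelf, wine glass, tumbler and bottle where they stood.

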